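# Find the hidden bar under an instrument cover and stand the vice on it

### The job

The thin slatted cover of the instrument housing is springy all over, except above one hidden cross-bar that runs under it from front to back. Press gently along the cover with the closed fingers until you have felt where the bar is, then stand the small vice upright on the cover over the bar, lying lengthwise from front to back, and let go of it. The vice must never press the springy part of the cover in, nothing may be pushed hard, and the other things on the bench stay where they are.

Things in the scene. Friction and masses are not known exactly. Their poses are not given: they have to be found in the camera images.
- case: Instrument housing fixed to the worktop, 150 mm in its x (front to back), 300 mm in its y (along the cover), 50 mm high; origin at the centre of its underside, z up. Two rigid grey end cheeks, each 18 mm wide and level with the cover, close its y ends; the springy cover lies between them. Pushing it with over 25 N counts as hard.
- cover_middle (a point): Middle of the cover's top face at rest, 50 mm above the case's origin, axes as the case's. The cover is 22 bare metal slats side by side, each 12 mm wide in y and 148 mm long in x. Each sinks on its own spring when pressed, 1 mm for each 0.15 N (13 mm at most), so a 22 mm fingertip feels 0.3 to 0.45 N per mm; over the bar it sinks under 1.5 mm at 6 N.
- cover_left (a point): End of the springy cover at +y (132 mm from its middle), on its top face. The rigid bar hidden under the cover runs parallel to the case's x, is 14 mm wide, its centre anywhere within 88 mm of the cover's middle in y; nothing outside shows where. Slats that it touches are firm over their whole width, so the firm strip is 24 or 36 mm wide in y.
- cover_right (a point): End of the springy cover at -y (132 mm from its middle), on its top face. The vice stays level on the cover if its middle is within 10 mm in y of the middle of the firm strip; farther off it tips into the springy part.
- vice_middle (a point): Middle of the small grey toolmaker's vice, 20 mm above its underside; it starts standing on the worktop. Axes: z up, y along its length to the fixed jaw's end, x across. Its body spans 36 mm in x, -55 to +55 mm in y, -20 to +18 mm in z; a thin screw handle adds 21 mm at the -y end. The jaws do not move. About 0.6 kg.
- vice_grip (a point): Where to grip the vice, across its x: centre of the middle jaw block (34 mm wide in x, 20 mm long in y), 27 mm above the vice's underside, 6 mm from vice_middle towards +y; the 36 mm wide base lies 11 mm below. Axes as the vice's.
- loupe_middle (a point): Bystander: black eye loupe, 36 mm across and 34 mm high, standing on the worktop; the point is its centre.
- battery_middle (a point): Bystander: block battery lying on the worktop, 27 x 50 x 18 mm; the point is its centre.

How it is judged (in metres and radians):
On the way, in this order (a step that is already met when the one before it is completed fails the run):
1. the fingers press the cover while the vice still stands where it was (contact force between the fingers and case above 1.5 N and distance of vice_middle from where it was at the start of the episode below 0.02 m), for 0.1 s.
2. the vice is lifted clear of the worktop (height (world z) of vice_middle above 0.06 m), for 0.1 s.
At the end, for the whole second after the job is handed in: The vice rests released on the cover, upright (within 0.06 rad), dipping it less than 1.5 mm, lengthwise front to back (within 0.25 rad, either way round), its middle within 30 mm (x) and 108 mm (y) of the cover's middle; loupe and battery within 20 mm of their starts (z of vice_middle in the frame of case between 0.0685 and 0.073 m and x of vice_middle in the frame of case between -0.03 and 0.03 m and y of vice_middle in the frame of case between -0.108 and 0.108 m and angle between vice_middle's own z axis and vertical below 0.06 rad and angle between the y axis of vice_middle and the x axis of case, either way round below 0.25 rad and contact force between vice and case above 3 N and linear speed of vice below 0.02 m/s and distance of each of loupe_middle, battery_middle from where it was at the start of the episode below 0.02 m); the robot touches nothing.
It fails at once if the vice presses the springy part of the cover in by more than 3.5 mm (contact force between vice and case above 2 N and z of vice_middle in the frame of case below 0.0665 m).
It fails at once if the robot pushes on the housing with more than 25 N (contact force between any of the arm, the fingers and case above 25 N).
It fails at once if the vice is pushed onto the housing with more than 25 N (contact force between vice and case above 25 N).
It fails at once if the loupe or the battery is pushed away by more than 20 mm (distance of any of loupe_middle, battery_middle from where it was at the start of the episode above 0.02 m).
It also fails if it takes over 72 s, if anything falls off the work surface, if the arm or the gripper's body presses on something with over 40 N, if the wrist force passes 120 N, or if a joint passes its speed limit or range.

### The arm

A 6-joint arm with a two-finger parallel gripper is mounted at the origin on a cart in front of the work surface, level with it; the furniture and walls round the work are solid. World frame = base frame: x ahead of the robot, y to its left, z up, the work surface at z = 0. Lengths are in mm, angles in rad, forces in N, time in s.
With the tool pointing down it reaches from about 400 to 825 mm from the base axis. Payload 7 kg.
Tool frame: the origin (TCP) lies at the very end of the fingers, on their centre line; the grasp point (between the pads) lies 19 mm behind it; z points along the fingers, y is the direction in which the jaws open and shut (so a half turn about z gives the same grasp; the last joint's range is limited). The gripper opens to 88 mm and grips with 3 to 60 N. Pads are 19 mm wide; open, the fingers measure 130 mm over their backs; the gripper's body (78 mm by 193 mm) begins 47 mm behind the grasp point.
Start: joints at [1.429, 0.359, 0.012, 0, -1.224, -0.288], TCP at [281.271, 613.581, 196.761] pointing down, gripper open.
Joint ranges: [-3.07, 3.07], [-1.43, 2.12], [-1.02, 1.25], [-3.03, 1.67], [-3.05, -0], [-3.03, 3.03]. Speed limits (rad/s): [2.39, 2.39, 3.01, 3.14, 3.14, 3.14].

### API

Orientations are given as a unit quaternion [x, y, z, w].
In Python, from plant import bot gives the robot as it stands. Calls block until the motion is done:
- bot.move_ptp(position, orientation): joint-space move of the TCP to a pose.
- bot.line_to(position, velocity=150, ori=None): straight line of the TCP; ori=None keeps the orientation; velocity is the mean speed in mm/s.
- bot.move_joints(angles): joint-space move.
- bot.move_gripper(opening, force=None): finger opening in mm; force is the grip in N (None keeps the last); returns when the fingers have stopped.
- bot.pause(seconds).
- bot.solve_ik(position, orientation): joint angles nearest the present ones, or None.
- bot.read_state(): the state.
- bot.camera(name): name is "scene" or "top" or "wrist"; returns the picture (400x640x3 uint8, red, green, blue); there is no depth.
- bot.get_calibration(name): a dict with "fx", "fy", "cx", "cy" (pixels), "distortion" ([k1, k2, p1, p2, k3] as OpenCV has them; the pictures are not rectified), "view" (4x4, takes a point from world to camera coordinates); the wrist camera has in their place "T_tool_cam" (4x4, takes a point from camera to tool coordinates, whose origin is the TCP and whose axes are the flange's). Camera axes: x right, y up, looking along -z (the intrinsics and any distortion apply to the point x, -y, -z); pixel columns grow to the right and rows downward; lengths in mm; the calibration is good to about 2 mm. A picture is of the moment at which its call begins: read the wrist's pose just before it. get_calibration takes no time and is no camera call.
A pose or a line that the arm cannot do raises bot.Unreachable and nothing moves.
- bot.close_job(): hands the job in, once; it reports no verdict.
The state is a dict: "t": time; "joint_pos": joint angles; "qvel": joint speeds; "tau": joint torques, N m; "tcp_pos": TCP position; "eef_rot": TCP orientation; "contact_force": force on the tool from outside, world axes, zero at the start; "moment": the same for the moment, N m; "width": finger opening in mm.
Only numpy, scipy, OpenCV 4.12 (cv2) and the standard library are available. Lean on these libraries where they do the work, as an engineer would, in place of code of your own. Each camera call takes 0.05 s, during which the arm holds its last target. There are 200 camera calls.

## Working session

There is one attempt and no reset: what is moved stays moved. The work goes in short steps, each a Python script; the robot and the scene stay as the last script left them, time stands still between calls to the robot, and variables do not carry over. Pictures are saved under pics/ and viewed, about 8 in all and at most 12, crops included, and the job is handed in when it is done.

```bash
ls; mkdir -p pics
python3 - <<'E'
from plant import bot
import cv2
for n in ("top","scene"):
    im=bot.camera(n); cv2.imwrite(f"pics/{n}0.png",im[:,:,::-1]); c=bot.get_calibration(n); print(n,c)
s=bot.read_state(); print(s)
print(bot.get_calibration("wrist"))
E
```

```text
pics
top {'fx': 475.03349850911644, 'fy': 475.03349850911644, 'cx': 320.9402833709215, 'cy': 198.85447293087492, 'distortion': array([-0.11272246,  0.        ,  0.        ,  0.        ,  0.        ]), 'view': array([[-2.87381848e-02, -9.99550784e-01, -8.50564631e-03,
         7.00706181e+01],
       [ 9.86037672e-01, -2.97438974e-02,  1.63844468e-01,
        -5.56109335e+02],
       [-1.64023858e-01, -3.67829508e-03,  9.86449514e-01,
        -8.22898035e+02],
       [ 0.00000000e+00,  0.00000000e+00,  0.00000000e+00,
         1.00000000e+00]])}
scene {'fx': 481.3292524538133, 'fy': 481.3292524538133, 'cx': 316.13370272427386, 'cy': 205.70633450158596, 'distortion': array([0.04876515, 0.        , 0.        , 0.        , 0.        ]), 'view': array([[ 6.31706602e-01, -7.75206815e-01,  1.07808377e-03,
        -2.97400390e+02],
       [ 5.93250277e-01,  4.84326692e-01,  6.43025477e-01,
        -3.98883919e+02],
       [-4.98999876e-01, -4.05563866e-01,  7.65844027e-01,
        -8.48094650e+02],
       [ 0.00000000e+00,  0.00000000e+00,  0.00000000e+00,
         1.00000000e+00]])}
{'t': 0
[... 498 characters left out ...]
091497e-04]), 'contact_force': array([ 0.94441322, -0.5699873 , -0.05977078]), 'moment': array([ 0.03839074, -0.01253312, -0.01874203]), 'width': 87.63939760858082}
{'fx': 317.7782048005136, 'fy': 317.7782048005136, 'cx': 320.8410574636231, 'cy': 202.52270420915528, 'distortion': array([0.0091382, 0.       , 0.       , 0.       , 0.       ]), 'T_tool_cam': array([[-2.14646312e-04,  9.66957662e-01,  2.54936923e-01,
         6.78929286e+01],
       [ 9.99999976e-01,  1.95143208e-04,  1.01794148e-04,
         2.61664768e-01],
       [ 4.86814225e-05,  2.54936938e-01, -9.66957680e-01,
        -1.88480402e+02],
       [ 0.00000000e+00,  0.00000000e+00,  0.00000000e+00,
         1.00000000e+00]])}
```

View pics/top0.png

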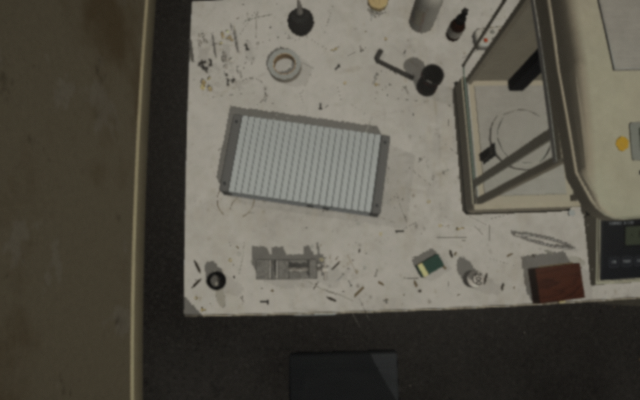

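View pics/scene0.png

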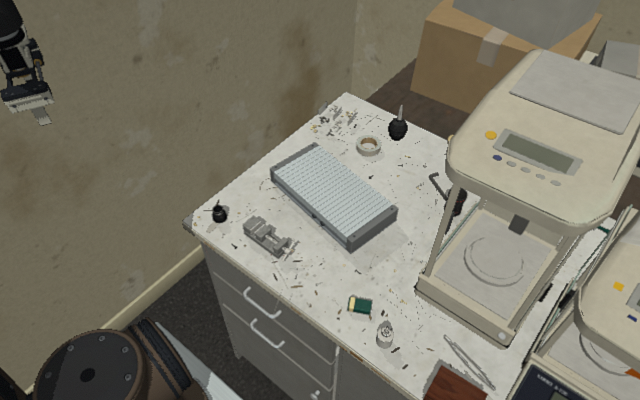

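The top view shows the housing at about (305,163), the vice at (288,265) with its handle to the right, the loupe at (216,281) and the battery at (429,264). The scene view agrees with this layout.

```bash
cat > h.py <<'E'
import numpy as np, cv2
from plant import bot
from scipy.spatial.transform import Rotation as R
def cam(name):
    c=bot.get_calibration(name)
    K=np.array([[c['fx'],0,c['cx']],[0,c['fy'],c['cy']],[0,0,1]]); 
    if name=='wrist':
        s=bot.read_state(); T=np.eye(4); T[:3,:3]=R.from_quat(s['eef_rot']).as_matrix(); T[:3,3]=s['tcp_pos']
        M=T@c['T_tool_cam']
    else: M=np.linalg.inv(c['view'])
    return K,c['distortion'],M
def rays(px,C):
    K,d,M=C
    u=cv2.undistortPoints(np.array(px,float).reshape(-1,1,2),K,d).reshape(-1,2)
    v=np.c_[u[:,0],-u[:,1],-np.ones(len(u))]@M[:3,:3].T
    return M[:3,3],v
def onz(px,C,z):
    o,v=rays(px,C); return o+v*((z-o[2])/v[:,2])[:,None]
def down(ang):  # tool down; jaw (tool y) axis at world angle ang
    y=np.array([np.cos(ang),np.sin(ang),0]); z=np.array([0,0,-1.]); x=np.cross(y,z)
    return R.from_matrix(np.c_[x,y,z]).as_quat()
E
python3 - <<'E'
from h import *
im=cv2.imread('pics/top0.png'); hsv=cv2.cvtColor(im,cv2.COLOR_BGR2HSV)
print(hsv[165,305],hsv[165,300],hsv[220,350],hsv[265,265],hsv[122,237])
a=cv2.resize(im[90:230,200:410],None,fx=3.6,fy=3.6,interpolation=cv2.INTER_CUBIC)
b=cv2.resize(im[235:300,190:450],None,fx=2.9,fy=2.9,interpolation=cv2.INTER_CUBIC)
sc=cv2.imread('pics/scene0.png')
c=cv2.resize(sc[195:275,200:320],None,fx=3,fy=3,interpolation=cv2.INTER_CUBIC)
cv2.imwrite('pics/a.png',a)
W=np.zeros((b.shape[0]+c.shape[0],800,3),np.uint8); W[:b.shape[0],:b.shape[1]]=b; W[b.shape[0]:,:c.shape[1]]=c
cv2.imwrite('pics/b.png',W); print(b.shape)
E
```

```text
[ 42  10 125] [ 40  11 142] [ 21  29 141] [25 29 98] [24 19 68]
(188, 754, 3)
```

View pics/a.png

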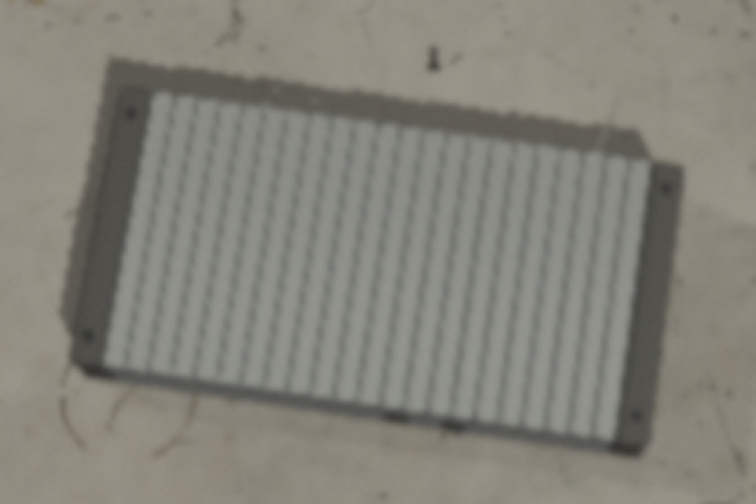

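View pics/b.png

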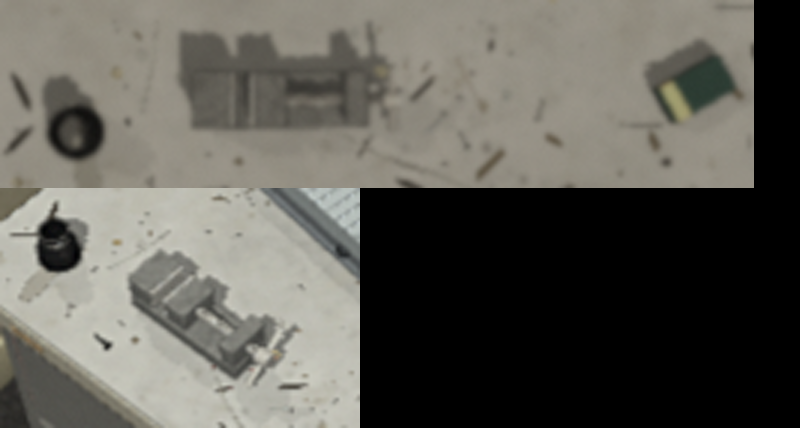

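The crop shows the slatted area's corners at (155,92), (648,160), (617,440) and (105,367). The vice body spans (192..368, 70..127), with its fixed jaw at the left and the handle at the right (−y).

Run:
```python
from h import *
C=cam('top')
P=onz(np.array([(155,92),(648,160),(617,440),(105,367)])/3.6+[200,90],C,50)
print(P.round(1)); m=P.mean(0); print('mid',m)
d=P[0]+P[3]-P[1]-P[2]; print('len',np.linalg.norm(d)/2,'yaxis ang',np.arctan2(d[1],d[0]))
e=P[0]+P[1]-P[2]-P[3]; print('wid',np.linalg.norm(e)/2,'xaxis ang',np.arctan2(e[1],e[0]))
V=onz(np.array([(192,70),(368,70),(368,127),(192,127),(267,99)])/2.9+[190,235],C,38); print(V.round(1),V[:4].mean(0))
print('loupe/batt',onz(np.array([(76,132),(692,85)])/2.9+[190,235],C,20).round(1)); print(C[2][:3,3])
```

```text
[[721.4 196.3  50. ]
 [675.9 -60.2  50. ]
 [530.  -37.1  50. ]
 [575.2 221.8  50. ]]
mid [625.62892915  80.20772508  50.        ]
len 261.6402163223586 yaxis ang 1.3965122421903653
wid 148.05313925644657 xaxis ang -0.1645757019892689
[[451.8 174.5  38. ]
 [448.8  64.2  38. ]
 [413.5  65.2  38. ]
 [416.4 174.9  38. ]
 [432.5 127.7  38. ]] [432.61851659 119.70443086  38.        ]
loupe/batt [[ 414.8  252.1   20. ]
 [ 433.3 -142.3   20. ]]
[415.38354649  50.47142047 903.45880144]
```

```bash
cat >> h.py <<'E'
MID=np.array([625.6,80.2]); YAW=-0.170
CX=np.array([np.cos(YAW),np.sin(YAW)]); CY=np.array([-CX[1],CX[0]])
def fz(n=4):
    f=[]
    for _ in range(n): f.append(bot.read_state()['contact_force'][2]); bot.pause(0.01)
    return np.mean(f)
def press(y,zt=45.5,q=None):
    p=MID+CY*y
    bot.line_to([*p,58],velocity=150)
    bot.pause(0.1); f0=fz(8); log=[]; firm=False
    for z in np.arange(52.5,zt-.1,-1):
        bot.line_to([*p,z],velocity=25); f=fz(3)-f0
        log.append((round(float(bot.read_state()['tcp_pos'][2]),1),round(float(f),1)))
        if f>4: firm=True; break
    bot.pause(0.12)
    bot.line_to([*p,58],velocity=80)
    print(y,'FIRM' if firm else 'soft',log,'f0 %.2f t %.1f'%(f0,bot.read_state()['t']),flush=True)
    return firm
E
python3 - <<'E'
from h import *
for a in (YAW,YAW+np.pi):
    print('press',[bot.solve_ik([*(MID+CY*y),58],down(a)) for y in (-88,88)])
for a in (-.027,-.027+np.pi):
    print('grip',bot.solve_ik([432.6,125.7,8],down(a)))
for a in (YAW+np.pi/2,YAW-np.pi/2):
    print('place',[bot.solve_ik([*(MID+CY*y),70],down(a)) for y in (-88,88)])
E
```

```text
press [array([ 0.30875272,  0.37503506, -0.30839905,  0.        , -0.88736222,
        2.66283993]), array([ 0.5489552 ,  0.44773487, -0.18796788,  0.        , -0.93509358,
        2.42263745])]
press [array([ 0.30875272,  0.37503506, -0.30839905,  0.        , -0.88736222,
       -0.47875272]), array([ 0.5489552 ,  0.44773487, -0.18796788,  0.        , -0.93509358,
       -0.7189552 ])]
grip [ 0.72257968  0.21616396 -0.70997528  0.         -0.64465708  2.39201298]
grip [ 0.72257968  0.21616396 -0.70997528  0.         -0.64465708 -0.74957968]
place [array([ 0.30875272,  0.36204724, -0.29609332,  0.        , -0.91265576,
       -2.04954905]), array([ 0.5489552 ,  0.43588763, -0.17602269,  0.        , -0.958886  ,
       -2.28975153])]
place [array([ 0.30875272,  0.36204724, -0.29609332,  0.        , -0.91265576,
        1.09204361]), array([ 0.5489552 ,  0.43588763, -0.17602269,  0.        , -0.958886  ,
        0.85184112])]
```

Run:
```python
from h import *
bot.move_gripper(0,20)
bot.move_ptp([*(MID+CY*80),100],down(YAW+np.pi)); print(bot.read_state()['t'],bot.read_state()['tcp_pos'])
for y in (80,40,0,-40,-80):
    if press(y): break
```

```text
3.6333 [639.09408608 160.09395122 100.22373473]
80 soft [(52.5, -0.3), (51.5, -0.3), (50.5, -0.3), (49.4, 0.2), (48.4, -0.3), (47.4, -0.1), (46.4, 0.5), (45.4, 0.3)] f0 0.17 t 7.0
40 soft [(52.2, -0.0), (51.5, 0.3), (50.5, 0.2), (49.4, -0.1), (48.4, -0.1), (47.5, 0.4), (46.4, 0.3), (45.4, -0.2)] f0 -0.01 t 10.3
0 soft [(52.2, -0.0), (51.5, 0.1), (50.5, -0.2), (49.4, -0.6), (48.4, -0.2), (47.4, 0.0), (46.4, 0.1), (45.4, -0.1)] f0 0.03 t 13.6
-40 soft [(52.2, 0.4), (51.5, 0.2), (50.4, 0.1), (49.5, -0.0), (48.4, -0.0), (47.4, 0.1), (46.4, 0.1), (45.4, -0.2)] f0 -0.13 t 16.9
-80 soft [(52.2, -0.1), (51.5, 0.4), (50.5, 0.6), (49.4, 0.4), (48.4, 0.1), (47.4, 0.1), (46.4, 0.9), (45.4, 0.1)] f0 -0.31 t 20.3
```

Run:
```python
from h import *
p=MID+CY*-80
bot.line_to([*p,46],velocity=60); f0=0; log=[]
cv2.imwrite('pics/s1.png',cv2.resize(bot.camera('scene')[60:310,200:480,::-1],None,fx=2.4,fy=2.4))
for z in np.arange(45,34,-1.):
    bot.line_to([*p,z],velocity=25); f=fz(3); s=bot.read_state(); log.append((round(float(s['tcp_pos'][2]),1),round(float(f),1)))
    if f>4: break
print(log,s['width'],s['t'],s['contact_force'])
bot.line_to([*p,58],velocity=100)
```

```text
[(45.1, 0.5), (44.0, -0.2), (43.0, -0.7), (41.9, -0.0), (40.9, 0.0), (39.9, -0.1), (39.0, -0.0), (37.9, 0.1), (37.0, 0.5), (35.9, -0.4), (35.0, -0.1)] 0.20478496402890567 23.7 [ 0.24953796 -0.07046964 -0.22007622]
```

View pics/s1.png

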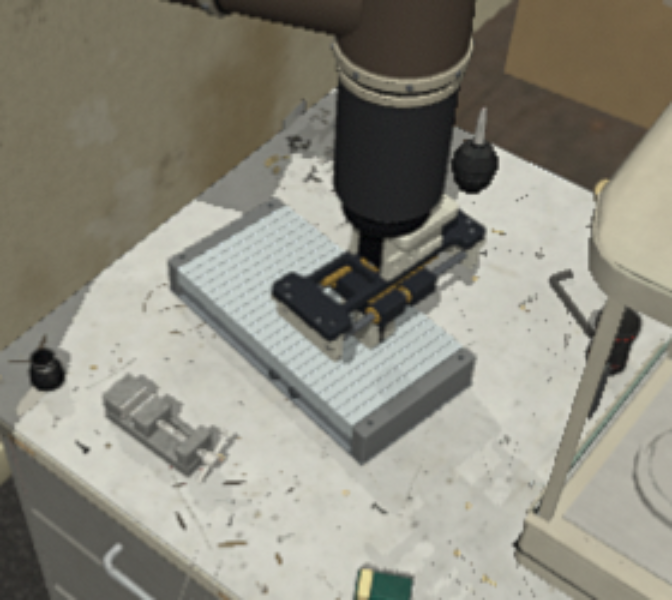

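The scene view shows the closed gripper over the cover near y = −80, with the fingertips hidden behind its body. I commanded 15 mm of depth and felt no force, so I'll look from the wrist camera and check the joint torques.

Run:
```python
from h import *
p=MID+CY*-80
t0=np.mean([bot.read_state()['tau'] for _ in range(1)],0)
bot.line_to([*p,42],velocity=60); bot.pause(.1)
s=bot.read_state(); print((s['tau']-t0).round(2),s['contact_force'],s['moment'],s['tcp_pos'],s['t'])
C=cam('wrist'); im=bot.camera('wrist')[:,:,::-1].copy()
M=np.linalg.inv(C[2])
def pr(P):
    c=M[:3,:3]@P+M[:3,3]; c=c*[1,-1,-1]; return (C[0]@(c/c[2]))[:2]
print(pr(s['tcp_pos']),[pr(np.array([*(MID+CY*y+CX*x),50])).round() for x in(-74,74) for y in (-132,132)])
cv2.imwrite('pics/w1.png',im)
bot.line_to([*p,58],velocity=100)
```

```text
[-0.04  0.54 -1.59 -0.41  0.05 -0.  ] [0.36182191 0.9833751  0.25493188] [ 0.10919908 -0.09544227  0.01331969] [612.07775039   1.30676619  41.75678462] 24.6
[319.90355797 231.50997058] [array([452., 149.]), array([416., 494.]), array([188., 149.]), array([225., 494.])]
```

View pics/w1.png

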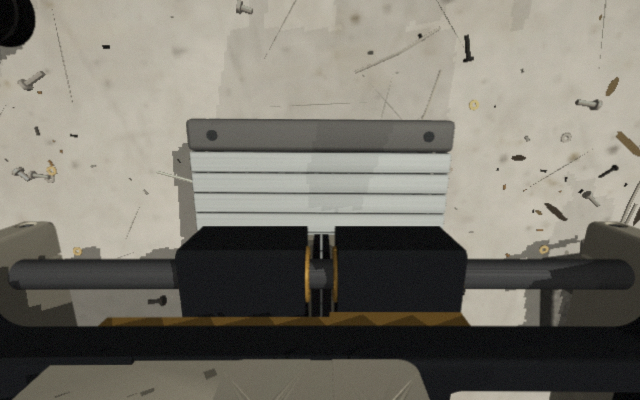

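The wrist view shows the slats at rows 152–230 with none visibly sunk, and the fingertips hidden under the carriages. Next I'll project the TCP into the scene picture, then descend in steps from free air and compare torques.

Run:
```python
from h import *
p=MID+CY*-80
C=cam('scene'); M=np.linalg.inv(C[2])
def pr(P):
    c=M[:3,:3]@np.array(P)+M[:3,3]; c=c*[1,-1,-1]; return ((C[0]@(c/c[2]))[:2]-[200,60])*2.4
for dz in (0,20,66): print(dz,pr([*p,46+dz]).round(), [pr([*(p+CX*s*96),46+dz]).round() for s in(-1,1)])
def avg():
    L=[]
    for _ in range(10):
        s=bot.read_state(); L.append(np.r_[s['tau'],s['contact_force'],s['tcp_pos'],s['qvel'][:1]]); bot.pause(.01)
    return np.mean(L,0)
for z in (58,48,38,28):
    bot.line_to([*p,z],velocity=60); a=avg(); print(z,a.round(2))
    if a[8]>4: break
cv2.imwrite('pics/s2.png',cv2.resize(bot.camera('scene')[120:280,250:420,::-1],None,fx=3.7,fy=3.7,interpolation=cv2.INTER_CUBIC))
bot.line_to([*p,58],velocity=100); print(bot.read_state()['t'])
```

```text
0 [370. 355.] [array([296., 407.]), array([439., 307.])]
20 [371. 342.] [array([296., 394.]), array([441., 294.])]
66 [374. 310.] [array([297., 362.]), array([446., 261.])]
58 [-0.000e+00 -5.466e+01  2.419e+01  5.780e+00 -0.000e+00 -0.000e+00
 -1.900e-01 -9.000e-02 -4.000e-02  6.118e+02  1.290e+00  5.761e+01
  0.000e+00]
48 [-1.0000e-02 -5.4620e+01  2.3470e+01  5.5900e+00  1.0000e-02 -0.0000e+00
  1.4000e-01 -1.2000e-01  1.8000e-01  6.1174e+02  1.2400e+00  4.7430e+01
  0.0000e+00]
38 [-1.0000e-02 -5.5050e+01  2.3060e+01  5.4900e+00  2.0000e-02 -0.0000e+00
 -2.0000e-01  1.0000e-02 -2.5000e-01  6.1182e+02  1.2600e+00  3.7610e+01
 -0.0000e+00]
28 [-1.0000e-02 -5.5520e+01  2.2630e+01  5.3900e+00  2.0000e-02 -0.0000e+00
  4.0000e-02  2.2000e-01  1.2000e-01  6.1181e+02  1.2600e+00  2.7610e+01
 -0.0000e+00]
26.9917
```

View pics/s2.png

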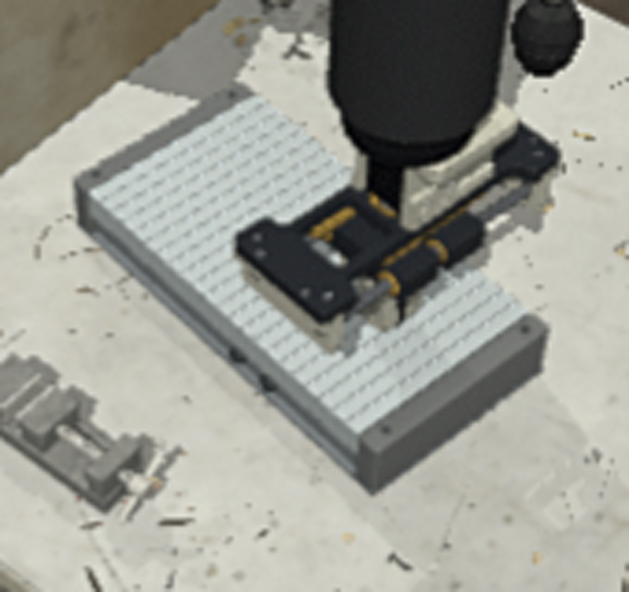

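Run:
```python
from h import *
C=cam('scene'); M=np.linalg.inv(C[2])
def pr(P):
    c=M[:3,:3]@np.array(P)+M[:3,3]; c=c*[1,-1,-1]; return (C[0]@(c/c[2]))[:2]
print(pr([281,613.5,196]),pr([281,613.5,216]))
q=[0.97699,-.213285,0,0]; y=R.from_quat(q).as_matrix()[:,1]
for s in (-54,54,-44,44): print(s,pr(np.array([281,613.5,196])+y*s),pr(np.array([281,613.5,262])+y*s))
im=cv2.imread('pics/scene0.png'); s1=cv2.imread('pics/s1.png'); s2=cv2.imread('pics/s2.png')
a=cv2.resize(im[60:150,0:100],None,fx=4,fy=4,interpolation=cv2.INTER_CUBIC)
b=s1[250:400,270:470]; b=cv2.resize(b,None,fx=2,fy=2)
W=np.zeros((560,800,3),np.uint8); W[:360,:400]=a; W[:300,400:]=b
W[300:560,400:]=cv2.resize(s2[250:380,280:480],None,fx=2,fy=2)
cv2.imwrite('pics/z.png',W)
```

```text
[ 52.55077518 121.13805565] [ 48.79331306 114.15342508]
-54 [ 49.63019972 107.51197484] [37.04478673 83.72924962]
54 [ 55.64360495 135.56779698] [ 42.58092751 111.7224244 ]
-44 [ 50.15871135 109.97777045] [37.53011254 86.18327146]
44 [ 55.05717109 132.83176248] [ 42.03967301 108.98560242]
```

View pics/z.png

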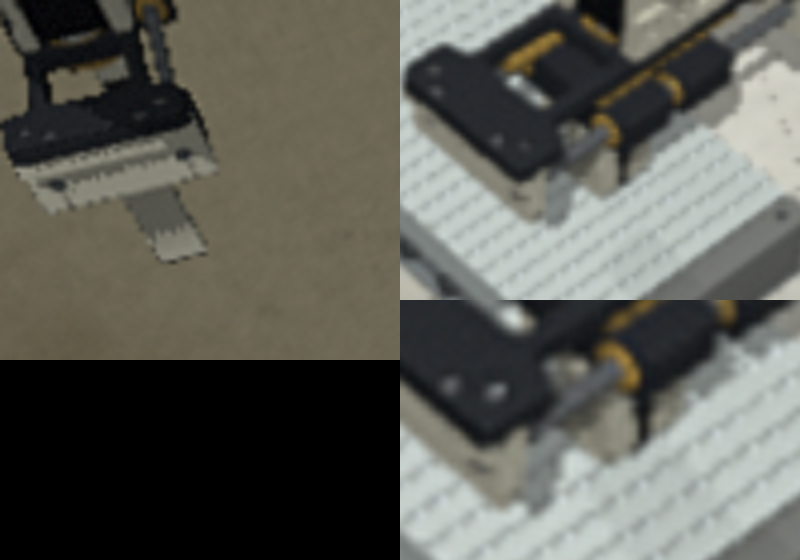

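The start picture also shows the finger ends about 24 mm short of the stated TCP, matching the s1 and s2 views. So the fingertips were still just above the cover at z = 28. I'll probe lower and find the offset by touch.

```bash
cat >> h.py <<'E'
def press2(y,z0,zt,step=1.5,zs=None):
    p=MID+CY*y; zs=zs or z0+5
    bot.line_to([*p,zs],velocity=200); f0=fz(5); log=[]; firm=False
    z=z0
    while z>=zt-.01:
        bot.line_to([*p,z],velocity=60); f=fz(4)-f0
        log.append((round(float(bot.read_state()['tcp_pos'][2]),1),round(float(f),1)))
        if f>4: firm=True; break
        z-=step
    bot.pause(0.05); bot.line_to([*p,zs],velocity=200)
    print(y,'FIRM' if firm else 'soft',log,'f0 %.2f t %.1f'%(f0,bot.read_state()['t']),flush=True)
    return firm
E
python3 - <<'E'
from h import *
press2(-80,29,17,2)
E
```

```text
-80 soft [(29.2, -0.1), (27.1, -0.1), (24.9, -0.1), (22.9, -0.1), (20.9, -0.3), (19.0, 0.0), (17.1, 1.0)] f0 0.19 t 29.6
```

Run:
```python
from h import *
for y in (-40,0,40,80):
    if press2(y,19,13,2,zs=25): break
```

```text
-40 FIRM [(19.7, 6.1)] f0 0.16 t 30.6
```

Run:
```python
from h import *
a=press2(-19,19,17,2,zs=25)
b=press2(-7 if a else -31,19,17,2,zs=25)
c=press2(-65,19,17,2,zs=25)
d=press2(-77 if c else -53,19,17,2,zs=25)
```

```text
-19 soft [(18.6, 1.4), (17.0, 1.9)] f0 -0.01 t 31.7
-31 FIRM [(19.6, 5.7)] f0 -0.19 t 32.6
-65 FIRM [(19.6, 6.4)] f0 -0.42 t 33.5
-77 soft [(18.7, 1.6), (17.1, 1.9)] f0 -0.04 t 34.7
```

The firm strip is y −60 to −36 mm, so its centre is −48, and the contact offset is about 29 mm. Next is the grasp.

Run:
```python
from h import *
s=bot.read_state(); bot.line_to([*s['tcp_pos'][:2],70],velocity=200)
bot.move_gripper(80)
q=down(np.pi-.027); x,y=432.6,126.3
bot.move_ptp([x,y,60],q); print(bot.read_state()['t'])
f0=fz(6); bot.line_to([x,y,0],velocity=120)
for z in (-4,-8,-11.5):
    bot.line_to([x,y,z],velocity=60); f=fz(3)-f0; print(z,round(f,1))
    if f>3: break
bot.move_gripper(20,25); s=bot.read_state(); print(s['t'],s['width'],s['tcp_pos'])
bot.line_to([x,y,z+15],velocity=60); s=bot.read_state(); print(s['t'],s['width'],s['contact_force'],s['moment'],fz(6)-f0)
cv2.imwrite('pics/g.png',np.hstack([cv2.resize(bot.camera('scene')[150:300,200:360,::-1],None,fx=2.5,fy=2.5),cv2.resize(bot.camera('top')[200:300,200:360,::-1],None,fx=2.5,fy=3.75)]))
```

```text
37.3083
-4 0.7
-8 0.5
-11.5 0.3
39.6333 33.519354291409215 [432.90866141 126.48431412 -11.40017476]
40.0333 33.826604260459796 [-0.30717136 -0.46379963 -5.812171  ] [ 0.0901167  -0.06205406  0.0238783 ] -5.075452981177023
```

View pics/g.png

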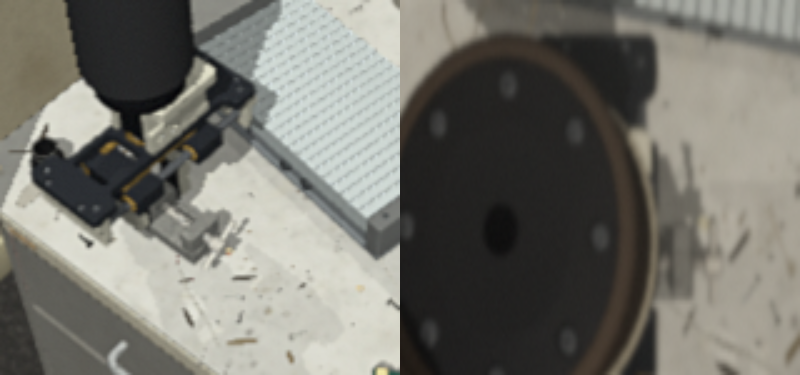

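The width of 33.8 mm and about −5.5 N of load show the vice is held, and the view shows it clear of the worktop. Now to place it.

Run:
```python
from h import *
s=bot.read_state(); bot.line_to([*s['tcp_pos'][:2],95],velocity=150)
q=down(YAW+1.5*np.pi); p=MID-48*CY-6*CX
bot.move_ptp([*p,95],q); bot.line_to([*p,46],velocity=80); bot.pause(.2)
s=bot.read_state(); f0=fz(10); print(s['t'],s['tcp_pos'],s['width'],f0); log=[]
for z in np.arange(43,34,-1.):
    bot.line_to([*p,z],velocity=25); f=fz(6)-f0; log.append((float(z),round(float(f),1)))
    if f>2.5: break
s=bot.read_state(); print(log,s['t'],s['tcp_pos'],s['moment'])
C=cam('scene'); cv2.imwrite('pics/p.png',cv2.resize(bot.camera('scene')[100:280,230:430,::-1],None,fx=3.3,fy=3.3,interpolation=cv2.INTER_CUBIC))
```

```text
43.475 [611.99916062  34.01591145  46.64579537] 33.64661933942497 -5.583642460356452
[(43.0, -0.1), (42.0, 0.3), (41.0, 0.1), (40.0, 0.4), (39.0, 0.2), (38.0, 2.0), (37.0, 8.3)] 45.675 [611.75560722  33.9452728   37.55156956] [-0.02741717  0.95703754 -0.0495118 ]
```

View pics/p.png

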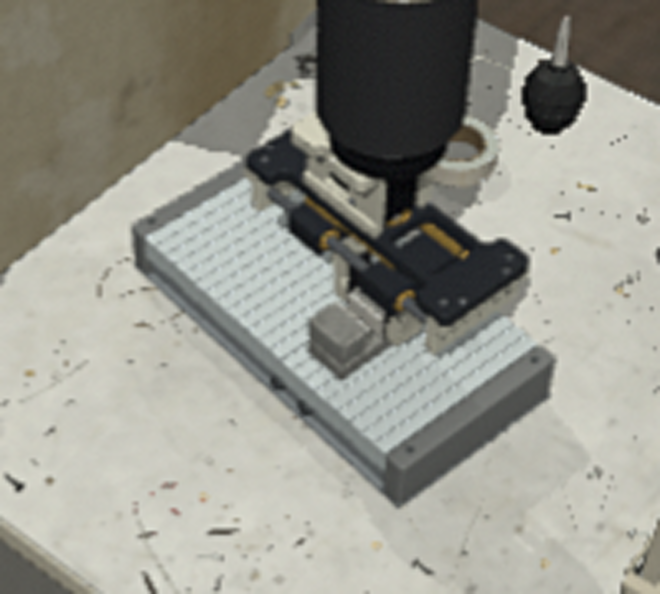

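The view shows the vice front to back on the cover. The stiff force rise at exactly the predicted height confirms it's over the bar, so I'll ease the preload, release and retreat.

Run:
```python
from h import *
s=bot.read_state(); p=(MID-48*CY-6*CX)
bot.line_to([*p,37.7],velocity=20); print(fz(6))
bot.move_gripper(60); print(bot.read_state()['t'],fz(6))
bot.line_to([*p,130],velocity=120)
bot.move_ptp([420,300,200],down(YAW+1.5*np.pi)); s=bot.read_state(); print(s['t'],s['contact_force'])
a=cv2.resize(bot.camera('top')[90:300,195:445,::-1],None,fx=1.6,fy=1.6,interpolation=cv2.INTER_CUBIC)
b=cv2.resize(bot.camera('scene')[100:280,230:430,::-1],None,fx=2,fy=2,interpolation=cv2.INTER_CUBIC)
W=np.zeros((360,800,3),np.uint8); W[:336,:400]=a; W[:,400:]=b; cv2.imwrite('pics/f.png',W)
```

```text
1.5418495884103987
46.7083 0.012130075743516605
48.9417 [ 0.36375389 -0.05504848  0.10511937]
```

View pics/f.png

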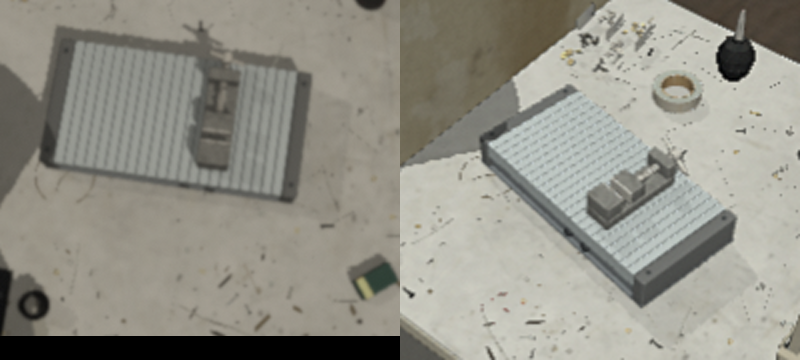

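The vice stands upright and lengthwise at about (217,118) in the left panel. The loupe (34,304) and battery (376,280) are unmoved. One numeric check, then hand in.

Run:
```python
from h import *
C=cam('top')
P=onz(np.array([(217,118),(221,69),(213,166)])/1.6+[195,90],C,85)[:,:2]-MID
print((P@np.c_[CX,CY]).round(1))
print(onz(np.array([(34,304),(376,280)])/1.6+[195,90],C,20).round(1))
bot.close_job()
```

```text
[[ -3.8 -46.9]
 [ 52.7 -43.6]
 [-57.8 -50. ]]
[[ 415.8  252.    20. ]
 [ 431.9 -144.8   20. ]]
the job is handed in; nothing more can be done
```

I felt out the bar, stood the vice on the cover over it, released it and handed the job in at about 49 s. `close_job` gives no verdict, so success rests on the checks below.

- **Finding the bar:** presses at y = −31, −40 and −65 mm felt firm, and those at −19, −77 and −80 mm felt springy. With the 12 mm slats, that puts the firm strip at −60 to −36 mm, centre −48 mm.
- **Grip and placing:** I gripped the vice by its middle jaw block (33.8 mm wide, about 5.5 N of load) and turned it a quarter turn. I lowered it until the force rose stiffly, by about 6 N over 1 mm.
- **Contact force:** the highest I read while placing was about 8 N, against the 25 N limit.
- **Final picture:** the vice's middle is at about (−4, −47) mm from the cover's middle, within about 0.06 rad of lengthwise. It looks upright and dips nothing visibly, but I did not measure its tilt or height. The loupe and battery are within about 3 mm of their starts, and the arm is clear.

**What disagreed:** the finger ends are about 29 mm short of the stated TCP. My first round of presses (about 17 s) therefore only pressed air. I worked this out from the scene pictures, fixed the offset by touch and used it for the grasp and the placing. A small moment (about 1 N m) showed just before release, but it had no visible effect on the vice afterwards.

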